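# Tip the weight box onto its base and park it at the stop strip

### The job

The wooden weight box is standing on its narrow hinge side. Tip it over toward the wooden stop strip by pushing on it, so that it lies flat on its base with the lid on top, then push it along the bench until its long front side lies flush against the strip, no part of it past the strip's ends. Do it all by pushing with the fingers: do not pick the box up, and do not disturb the timer, the dropper bottle or the small beaker.

Things in the scene. Friction and masses are not known exactly. Their poses are not given: they have to be found in the camera images.
- weights: Shut brown wooden box, 85 mm deep (x) x 165 long (y) x 55 high (z) on its base, 0.4 to 0.8 kg; friction about 0.5 to 0.7. Origin: centre of its underside. Axes: z base to lid, x from front (flat brass tab, no hindrance) to hinge side, y along its length. At the start it stands on its hinge side, 85 mm tall, 55 thick: base faces the strip (up to 0.45 rad off square), lid faces right, away from it.
- tip_edge (a point): Middle of the box's long edge between base and hinge side (box frame x = +42 mm, y = z = 0): the low edge nearest the strip, which it tips about. It stays on the bench in a proper tip and push. A push on the lid face near the top tips the box; past about 33 degrees it falls onto its base by itself.
- stop_strip: Light wooden stop strip, fixed to the bench: 320 mm long along its own x, 20 mm wide (y), 24 mm high, with a steel screw near either end. Origin: centre of its underside. Its own -y side faces the box. It lies roughly along the robot's forward direction, turned by up to 0.12 rad.
- timer: Loose bystander: round white lab timer, 68 mm across, 48 mm high, left of the strip. Origin: centre of underside.
- dropper: Loose bystander: brown dropper bottle with black teat, 37 mm across, 96 mm high, right of the box. Origin: centre of underside.
- beaker: Loose bystander: small glass beaker, 49 mm across, 59 mm high, right of the box. Origin: centre of underside.

How it is judged (in metres and radians):
On the way:
1. the box lies flat on its base, lid up (angle between weights's own z axis and vertical below 0.08 rad and height (world z) of weights below 0.01 m), for 0.2 s.
At the end, for the whole second after the job is handed in: The box rests flat on its base (within 0.06 rad, lid up), its long front side against the strip (gap under 6 mm at its middle, turned no more than 0.07 rad from it), its middle within 80 mm of the strip's middle so that no part is past the ends, and still (angle between weights's own z axis and vertical below 0.06 rad and height (world z) of weights below 0.008 m and y of weights in the frame of stop_strip between -0.059 and -0.045 m and x of weights in the frame of stop_strip between -0.08 and 0.08 m and angle between the y axis of weights and the x axis of stop_strip, either way round below 0.07 rad and linear speed of weights below 0.01 m/s); the robot touches nothing.
It fails at once if the box is picked up, or turned over some other way: its tipping edge rises more than 25 mm off the bench (height (world z) of tip_edge above 0.025 m).
It fails at once if the timer, dropper bottle or small beaker is moved more than 20 mm or tipped (distance of any of timer, dropper, beaker from where it was at the start of the episode above 0.02 m or angle between any of timer, dropper, beaker's own z axis and vertical above 0.4 rad).
It also fails if it takes over 45 s, if anything falls off the work surface, if the arm or the gripper's body presses on something with over 40 N, if the wrist force passes 120 N, or if a joint passes its speed limit or range.

### The arm

A 7-joint arm with a two-finger parallel gripper is mounted at the origin on a cart in front of the work surface, level with it; the furniture and walls round the work are solid. World frame = base frame: x ahead of the robot, y to its left, z up, the work surface at z = 0. Lengths are in m, angles in degrees, forces in N, time in s.
With the tool pointing down it reaches from about 0.4 to 0.875 m from the base axis. Payload 6.5 kg.
Tool frame: the origin (TCP) lies between the finger pads; the fingertips stand 17 mm ahead of it and the grasp point (between the pads) lies 2 mm behind it; y points along the fingers, z is the direction in which the jaws open and shut, and the axes are right-handed (so a half turn about y gives the same grasp; the last joint's range is limited). The gripper opens to 85 mm and grips with 20 to 120 N. Pads are 22 mm wide; open, the fingers measure 114 mm over their backs; the gripper's body (76 mm by 85 mm) begins 54 mm behind the grasp point. The pads swing forward as they close: fully open they stand 13 mm farther back than shut.
Start: joints at [-80.283, 30.733, -0.252, 88.115, 0.149, 61.152, -4.079], TCP at [0.152, 0.632, 0.248] pointing down, gripper open.
Joint ranges: [-154.64, 154.64], [-21.42, 123.67], [-72.66, 72.17], [13.99, 137.28], [-74.86, 254.86], [10.95, 109.41], [-158.01, 158.01]. Speed limits (degrees/s): [136.94, 136.94, 180, 180, 180, 180, 180].

### API

Orientations are given as [roll, pitch, yaw] about the fixed x, y, z axes, in that order (R = Rz(yaw) Ry(pitch) Rx(roll)).
In Python, from bench import * gives the robot as it stands. The module is installed in compiled form; this text tells all that it offers.
- The arm moves only by the tool jog_arm, never from a script. Its argument "series" is text: rows parted by semicolons, each of 6 numbers parted by spaces: the shift along the tool's x, y, z in cm, then the turn, a rotation vector about the tool's x, y, z in degrees. A call has 1 to 20 rows; each row is the pose to reach, as a shift and turn from the pose measured when the call began, along the tool's axes at that moment; what a row does not reach only later rows make up. A row lasts 1/10 s, in which the tool goes at most 50 mm and 8.59 degrees, less where a joint would pass 70% of its speed; a pose out of reach is approached as far as the arm can. A call with a gripper value outside its range is refused whole. "jaw" is the closure, from 0 (fully open) to 1 (shut), set as the call begins (left out, the last holds). The fingers move at their own pace and stop on an object; the grip force is fixed at half the most. Time passes only in rows, so rows that repeat a pose let the fingers close. It gives the time, the measured TCP pose, the force and the opening at its end, in the units of the state.
- observe(): the state, without advancing time (a new reading comes with each control period).
- grab_frame(name): name is "scene" or "top" or "wrist"; returns (picture, depth): 384x512x3 uint8, blue, green, red; 384x512 float32, m along the optical axis (not along the pixel's ray), 0 where there is no reading.
- calibration(name): a dict with "intrinsics" (3x3 intrinsics, pixels), "k1" (the pictures are not rectified: a ray, as slopes to the right and down, at radius r is drawn at 1 + k1 r^2 times it, then the intrinsics apply), "extrinsics" (4x4, takes a point from camera to world coordinates); the wrist camera has in their place "T_tool_cam" (4x4, takes a point from camera to tool coordinates, whose origin is the TCP and whose axes are the tool frame's). Camera axes: x right, y down, z forward; pixel columns grow to the right and rows downward; lengths in m; the calibration is good to about 2 mm. A picture is of the moment at which its call begins: read the wrist's pose just before it. calibration takes no time and is no camera call.
- hand_in(): hands the job in, once; it reports no verdict.
The state is a dict: "time": time; "q": joint angles; "joint_velocities": joint speeds; "effort": joint torques, N m; "tool_pos": TCP position; "orientation": TCP orientation; "ft_force": force on the tool from outside, world axes, zero at the start; "moment": the same for the moment, N m; "width": finger opening in m.
Only numpy, scipy, OpenCV 4.12 (cv2) and the standard library are available. Lean on these libraries where they do the work, as an engineer would, in place of code of your own. Each camera call takes 0.05 s, during which the arm holds its last target.

## Working session

There is one attempt and no reset: what is moved stays moved. The work goes in short steps, Python scripts to look and compute and a tool call to move; the robot and the scene stay as the last step left them, time stands still between calls to the robot, and variables do not carry over. Pictures are saved under pics/ and viewed, and the job is handed in when it is done.

Besides the shell and the picture viewer there is one more tool, called after "Call:" as name(argument=value, ...), one argument or row to a line, values as JSON. jog_arm: Moves the arm, as the interface text tells. Its arguments: {"type":"object","properties":{"series":{"type":"string"},"jaw":{"type":"number"}},"required":["series"]}

```bash
mkdir -p pics
cat > h.py <<'E'
from bench import *
import numpy as np, cv2
def und(c,u,v):
    K=np.array(c["intrinsics"]);x=(u-K[0,2])/K[0,0];y=(v-K[1,2])/K[1,1]
    p=np.array([x,y],float);q=p.copy()
    for _ in range(20): q=p/(1+c["k1"]*(q**2).sum(0))
    return q
def ray(c,u,v,z):
    q=und(c,u,v);T=np.array(c["extrinsics"]);d=T[:3,:3]@np.array([q[0],q[1],1]);o=T[:3,3]
    return o+d*(z-o[2])/d[2]
def cloud(c,D):
    v,u=np.mgrid[:384,:512];q=und(c,u.ravel().astype(float),v.ravel().astype(float))
    d=D.ravel();P=np.stack([q[0]*d,q[1]*d,d],1);T=np.array(c["extrinsics"])
    P=P@T[:3,:3].T+T[:3,3];P[d==0]=np.nan
    return P.reshape(384,512,3)
E
python3 - <<'E'
from h import *
s=observe();print({k:np.round(v,3) for k,v in s.items()})
for n in("scene","top"):
    p,d=grab_frame(n);cv2.imwrite(f"pics/{n}0.png",p);np.save(f"{n}0.npy",d)
    c=calibration(n);print(n,np.round(c["extrinsics"],3),c["k1"],(d>0).mean())
E
```

```text
{'time': np.float64(0.0), 'q': array([-80.283,  30.777,  -0.254,  88.169,   0.148,  61.152,  -4.079]), 'joint_velocities': array([-0.1  ,  0.028, -0.002,  0.06 ,  0.086,  0.117,  0.023]), 'effort': array([ 1.0000e-03, -5.8342e+01,  1.0490e+00, -2.5911e+01,  1.2000e-02,
        1.0000e-02,  0.0000e+00]), 'tool_pos': array([0.152, 0.631, 0.247]), 'orientation': array([-9.0098e+01, -6.0000e-03, -1.3505e+01]), 'ft_force': array([ 0.236,  0.779, -0.995]), 'moment': array([-0.015,  0.032, -0.052]), 'width': np.float64(0.086)}
scene [[ 0.858 -0.359  0.368  0.064]
 [-0.514 -0.578  0.634 -0.822]
 [-0.014 -0.733 -0.68   0.889]
 [ 0.     0.     0.     1.   ]] -0.16152864978935347 0.9959208170572916
top [[ 0.009 -0.99   0.14   0.345]
 [-1.    -0.011 -0.009 -0.042]
 [ 0.011 -0.14  -0.99   1.018]
 [ 0.     0.     0.     1.   ]] -0.029984690943041462 0.9958750406901041
```

View pics/scene0.png

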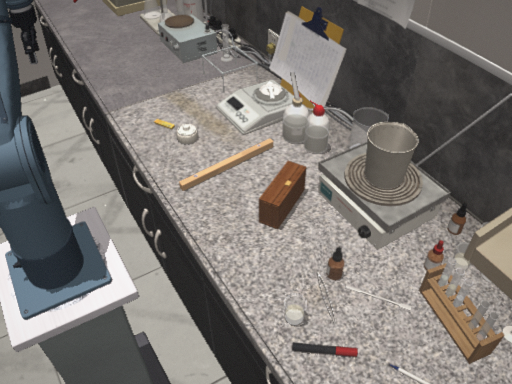

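View pics/top0.png

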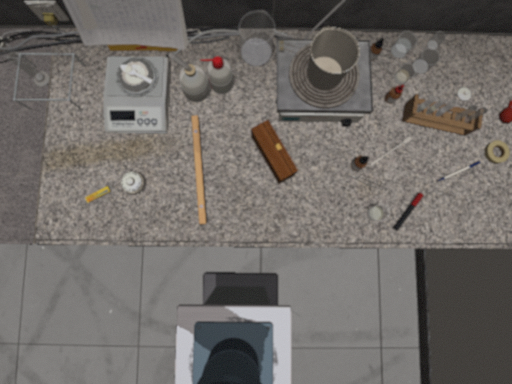

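Run:
```python
from h import *
p=cv2.imread("pics/top0.png");d=np.load("top0.npy");c=calibration("top");P=cloud(c,d)
np.set_printoptions(precision=4,suppress=True)
print(np.nanmedian(P[140:240,60:500,2]))
def rep(n,r0,r1,c0,c1,z0,z1):
    S=P[r0:r1,c0:c1];m=(S[...,2]>z0)&(S[...,2]<z1)
    X=S[m];
    r=cv2.minAreaRect(X[:,:2].astype(np.float32)*1000)
    print(n,len(X),"zmed",np.median(X[:,2]),"min",X.min(0),"max",X.max(0),"rect",r)
    print(cv2.boxPoints(r))
rep("strip",105,232,180,215,.012,.035)
rep("boxtop",110,190,240,305,.075,.095)
rep("dropper",140,175,345,372,.03,.11)
rep("beaker",195,228,360,388,.03,.08)
rep("timer",165,200,115,150,.03,.06)
rep("hotplate",30,135,270,380,.03,.3)
rep("bottles",50,105,175,240,.03,.3)
for n in["scene"]:
    p=cv2.imread("pics/scene0.png");cv2.imwrite("pics/crop.png",cv2.resize(p[120:350,150:480],None,fx=2.4,fy=2.4,interpolation=cv2.INTER_CUBIC))
cv2.imwrite("pics/cropt.png",cv2.resize(cv2.imread("pics/top0.png")[40:240,170:400],None,fx=3,fy=3,interpolation=cv2.INTER_CUBIC))
```

```text
0.0011234863974083353
strip 804 zmed 0.02472725046469193 min [0.377  0.0798 0.0123] max [0.6967 0.1299 0.0311] rect ((537.16748046875, 105.90232849121094), (321.2120361328125, 20.6629581451416), 5.964670181274414)
[[376.3574  99.4885]
 [378.5046  78.9374]
 [697.9776 112.3162]
 [695.8304 132.8673]]
boxtop 1211 zmed 0.08576133886844095 min [ 0.4956 -0.1894  0.0751] max [ 0.6865 -0.0465  0.0947] rect ((606.6696166992188, -147.3955841064453), (173.1123046875, 150.25198364257812), 29.70660972595215)
[[ 494.2598 -125.0367]
 [ 568.7185 -255.5418]
 [ 719.0795 -169.7544]
 [ 644.6207  -39.2494]]
dropper 167 zmed 0.05484951469613408 min [ 0.5384 -0.3742  0.0307] max [ 0.5762 -0.3366  0.0999] rect ((555.0057983398438, -353.17620849609375), (35.86198806762695, 31.904794692993164), 42.75459289550781)
[[ 531.0102 -353.6355]
 [ 552.6691 -377.0622]
 [ 579.0014 -352.7169]
 [ 557.3425 -329.2902]]
beaker 149 zmed 0.048852681028024314 min [ 0.3911 -0.4234  0.03  ] max [ 0.4352 -0.3796  0.0622] rect ((413.1661376953125, -401.54364013671875), (44.057674407958984, 43.78817367553711), 0.4712740182876587)
[[ 
[... 254 characters left out ...]
71435546875), 47.506832122802734)
[[453.2123 292.2714]
 [495.5565 253.4793]
 [533.9609 295.4004]
 [491.6167 334.1924]]
hotplate 8400 zmed 0.10659568440017991 min [ 0.6211 -0.4243  0.0301] max [ 0.9486 -0.0926  0.2367] rect ((786.110595703125, -259.65985107421875), (326.02105712890625, 331.8213195800781), 0.702806830406189)
[[ 621.0773  -95.7612]
 [ 625.1473 -427.5575]
 [ 951.1439 -423.5585]
 [ 947.0739  -91.7622]]
bottles 1659 zmed 0.10318638581163664 min [0.7408 0.0103 0.0301] max [0.895  0.1867 0.2102] rect ((802.5316772460938, 117.18051147460938), (198.488037109375, 122.13997650146484), 64.36266326904297)
[[704.5338  54.1303]
 [814.6491   1.2836]
 [900.5296 180.2307]
 [790.4142 233.0774]]
```

View pics/cropt.png

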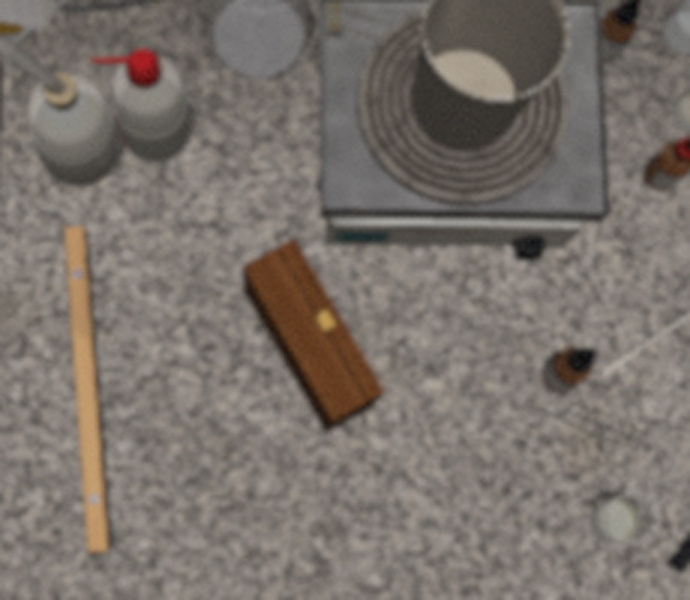

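View pics/crop.png

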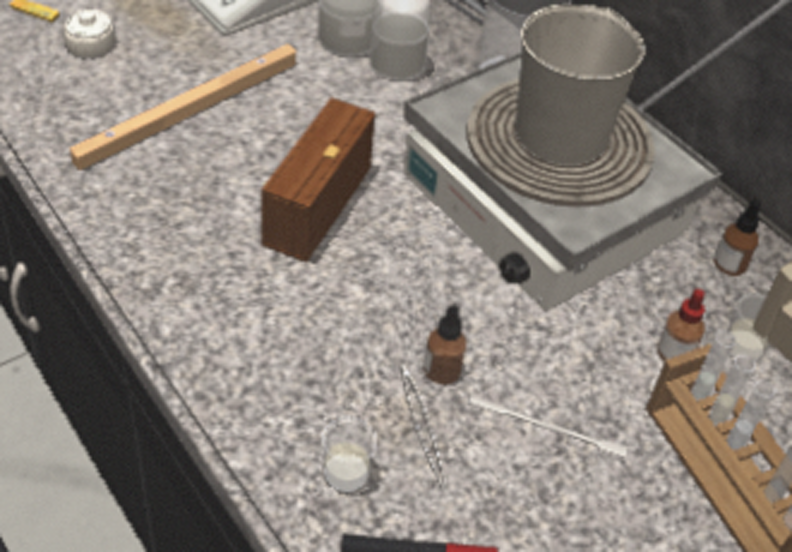

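Run:
```python
from h import *
np.set_printoptions(precision=4,suppress=True)
p=cv2.imread("pics/top0.png");d=np.load("top0.npy");c=calibration("top");P=cloud(c,d)
hsv=cv2.cvtColor(p,cv2.COLOR_BGR2HSV)
m=(hsv[...,1]>90)&(P[...,2]>.079)&(P[...,2]<.095);m[:,:245]=0;m[:,300:]=0;m[:115]=0;m[190:]=0
X=P[m];r=cv2.minAreaRect(X[:,:2].astype(np.float32)*1000);print(len(X),r,"\n",cv2.boxPoints(r))
# ray-based corners at z=.085 from the visible top-face outline
cn,_=cv2.findContours(m.astype(np.uint8),0,1);cc=max(cn,key=cv2.contourArea)
W=np.array([ray(c,float(u),float(v),.085)[:2] for u,v in cc[:,0]])*1000
r=cv2.minAreaRect(W.astype(np.float32));print(r,"\n",cv2.boxPoints(r))
# hot plate front near bench
h=(P[...,2]>.02)&(P[...,2]<.3)&(P[...,1]<-.08)&(P[...,1]>-.43)&(P[...,0]>.64)&(hsv[...,1]<90)
for y in np.arange(-.4,-.08,.03):
    q=h&(abs(P[...,1]-y)<.015);print(round(y,2),P[q][:,0].min() if q.any() else None)
```

```text
1137 ((579.017578125, -107.42156982421875), (164.65846252441406, 53.45846939086914), 29.789098739624023) 
 [[ 494.288  -125.1262]
 [ 520.8466 -171.5207]
 [ 663.7471  -89.7169]
 [ 637.1885  -43.3224]]
((578.6826782226562, -107.17237854003906), (165.1105499267578, 53.31512451171875), 30.030345916748047) 
 [[ 493.8686 -125.4088]
 [ 520.5506 -171.5669]
 [ 663.4968  -88.9359]
 [ 636.8148  -42.7778]]
-0.4 0.884799217463952
-0.37 0.6826646907493041
-0.34 0.6642416935555585
-0.31 0.662087052679967
-0.28 0.6806737534200057
-0.25 0.6805685320382742
-0.22 0.6800706716889258
-0.19 0.6803814920805253
-0.16 0.6802714155682741
-0.13 0.6804344241311854
-0.1 0.6490014178321786
```

```bash
cat >> h.py <<'E'
from scipy.spatial.transform import Rotation as Ro
def plan(*wps):
    s=observe();R=Ro.from_euler('xyz',s["orientation"],degrees=True);p=np.array(s["tool_pos"])
    print("t",s["time"],"pos",np.round(p,4),"rpy",np.round(s["orientation"],2),"F",np.round(s["ft_force"],1))
    for (x,y,z,yaw) in wps:
        d=R.inv().apply(np.array([x,y,z])-p)*100
        r=(R.inv()*Ro.from_euler('xyz',[-90,0,yaw],degrees=True)).as_rotvec(degrees=True)
        print(np.round(d,2),np.round(r,1))
E
python3 -c "
from h import *
# jaw dir angle = yaw+90 ; want 30 -> yaw -60
plan((.42,.25,.27,-60),(.5924,-.166,.24,-60))"
```

```text
t 0.1 pos [0.1518 0.6315 0.2475] rpy [-9.009e+01 -1.000e-02 -1.351e+01] F [-0.5 -0.1 -0.2]
[ 34.99  -2.2  -30.83] [ 0.1 46.5  0. ]
[ 61.47   0.86 -67.25] [ 0.1 46.5  0. ]
```

Call:
jog_arm(
  series="10 -1 -9 0 12 0;22 -2 -19 0 24 0;35 -2.2 -31 0 36 0;35 -2.2 -31 0 46.5 0;35 -2.2 -31 0 46.5 0;35 -2.2 -31 0 46.5 0;35 -2.2 -31 0 46.5 0;35 -2.2 -31 0 46.5 0;35 -2.2 -31 0 46.5 0;61.5 0.9 -67.2 0 46.5 0;61.5 0.9 -67.2 0 46.5 0;61.5 0.9 -67.2 0 46.5 0;61.5 0.9 -67.2 0 46.5 0;61.5 0.9 -67.2 0 46.5 0;61.5 0.9 -67.2 0 46.5 0;61.5 0.9 -67.2 0 46.5 0;61.5 0.9 -67.2 0 46.5 0;61.5 0.9 -67.2 0 46.5 0;61.5 0.9 -67.2 0 46.5 0;61.5 0.9 -67.2 0 46.5 0",
)

```text
time: 2.1
tool_pos: [0.5925, -0.1696, 0.239]
orientation: [-90.2, -0.2, -60.3]
ft_force: [-0.9, -0.5, 0.5]
width: 0.085
```

```bash
python3 -c "
from h import *
plan((.5924,-.166,.14,-60))
p,d=grab_frame('wrist');cv2.imwrite('pics/w1.png',p);np.save('w1.npy',d)
p,d=grab_frame('scene');cv2.imwrite('pics/s1.png',p);np.save('s1.npy',d)
print(np.round(calibration('wrist')['T_tool_cam'],3))
"
```

```text
t 2.1 pos [ 0.5925 -0.1696  0.239 ] rpy [-90.16  -0.15 -60.3 ] F [-0.9 -0.5  0.5]
[-0.34  9.9   0.2 ] [ 0.2 -0.3  0.2]
[[ 0.001  0.963  0.269 -0.067]
 [ 0.    -0.269  0.963 -0.126]
 [ 1.    -0.001 -0.     0.001]
 [ 0.     0.     0.     1.   ]]
```

View pics/w1.png

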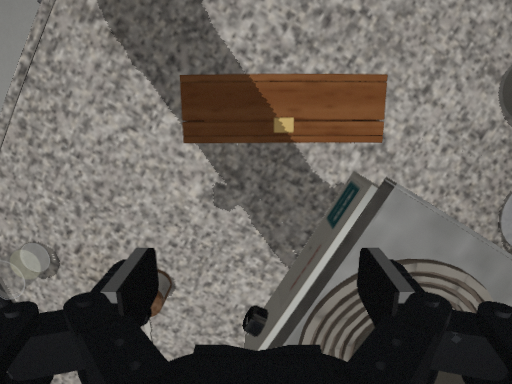

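View pics/s1.png

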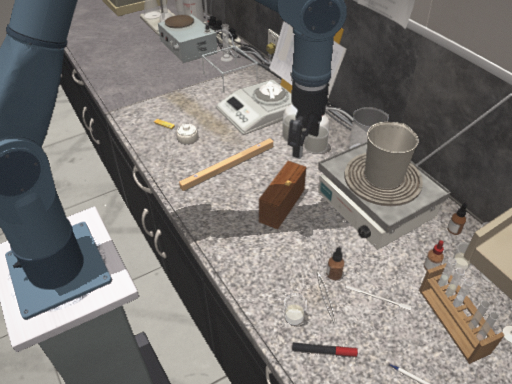

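```bash
python3 -c "
from h import *
np.set_printoptions(precision=4,suppress=True)
c=dict(calibration('wrist'));c['extrinsics']=np.array(c['T_tool_cam'])
d=np.load('w1.npy');P=cloud(c,d)
for a,b in((80,180),(350,440)):
    S=P[240:384,a:b].reshape(-1,3);S=S[(S[:,1]<.04)&(S[:,1]>-.1)];print(len(S),S.min(0),S.max(0),np.percentile(S[:,1],[90,99]))
    T=S[S[:,1]>-.01];print('tip',T.min(0),T.max(0))
S=P[70:145,180:390];m=abs(S[...,1]-(.239-.085))<.006;X=S[m];print('box top in tool',len(X),X.min(0),X.max(0))
r=cv2.minAreaRect((X[:,[0,2]]*1000).astype(np.float32));print(r)
"
```

```text
9256 [-0.0196 -0.0795 -0.0556] [ 0.0128  0.0037 -0.0129] [-0.0124  0.0002]
tip [-0.0109 -0.01   -0.0556] [ 0.0122  0.0037 -0.041 ]
9263 [-0.0192 -0.0791  0.0178] [0.0133 0.0042 0.0579] [-0.0127 -0.0001]
tip [-0.0106 -0.01    0.0431] [0.0125 0.0042 0.0579]
box top in tool 13746 [-0.0882  0.1488 -0.0607] [-0.0337  0.1593  0.1049]
((-60.915931701660156, 22.10293197631836), (54.49442672729492, 165.57142639160156), 0.017989031970500946)
```

Call:
jog_arm(
  series="0 4 0 0 0 0;0 8 0 0 0 0;0 12 0 0 0 0;0 15 0 0 0 0;0 16 0 0 0 0;0 16 0 0 0 0;-0.8 16 0 0 0 0;-1.4 16 0 0 0 0;-1.9 16 0 0 0 0;-1.9 16 0 0 0 0",
)

```text
time: 3.2
tool_pos: [0.5833, -0.148, 0.0802]
orientation: [-90.0, -0.1, -60.0]
ft_force: [0.5, -1.2, -0.5]
width: 0.0856
```

```bash
python3 -c "
from h import *
plan((.5924,-.166,.079,-60))
p,d=grab_frame('scene');cv2.imwrite('pics/s2.png',cv2.resize(p[80:300,200:450],None,fx=3,fy=2.7))
"
```

```text
t 3.2 pos [ 0.5833 -0.148   0.0802] rpy [-8.999e+01 -7.000e-02 -5.996e+01] F [ 0.5 -1.2 -0.5]
[ 2.01  0.12 -0.11] [-0.   0.   0.1]
```

View pics/s2.png

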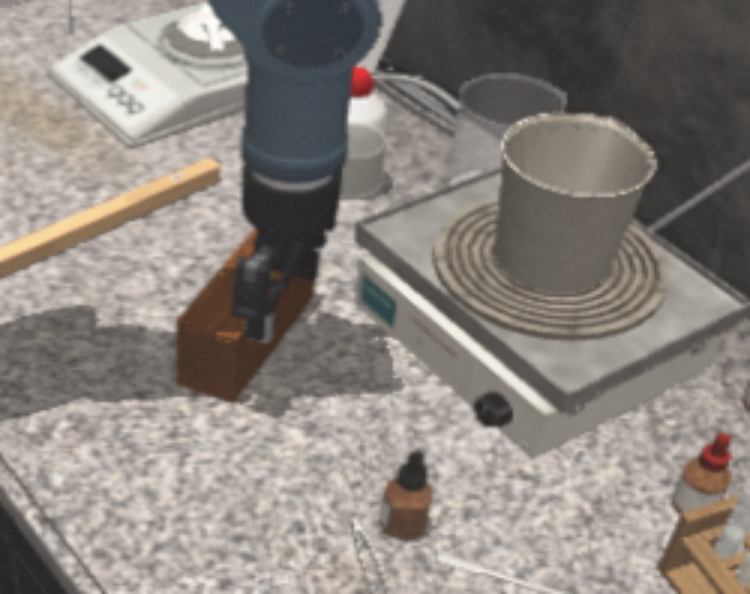

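The fingers stand behind the lid face (around pixel 260,320), just clear of it. I'll push now.

Call:
jog_arm(
  series="-0.3 0 0 0 0 0;-0.7 -0.1 0 0 0 0;-1.1 -0.3 0 0 0 0;-1.5 -0.5 0 0 0 0;-1.9 -0.7 0 0 0 0;-2.3 -0.9 0 0 0 0;-2.7 -1.0 0 0 0 0;-3.0 -1.1 0 0 0 0",
)

```text
time: 4.05
tool_pos: [0.5679, -0.1216, 0.0908]
orientation: [-90.0, -0.0, -60.0]
ft_force: [0.8, -0.0, 1.6]
width: 0.0853
```

```bash
python3 -c "
from h import *
plan((.5924,-.166,.079,-60))
p,d=grab_frame('scene');cv2.imwrite('pics/s3.png',cv2.resize(p[80:300,200:450],None,fx=3,fy=2.7))
"
```

```text
t 4.05 pos [ 0.5679 -0.1216  0.0908] rpy [-9.002e+01 -2.000e-02 -5.996e+01] F [ 0.8 -0.   1.6]
[ 5.07  1.18 -0.1 ] [0. 0. 0.]
```

View pics/s3.png

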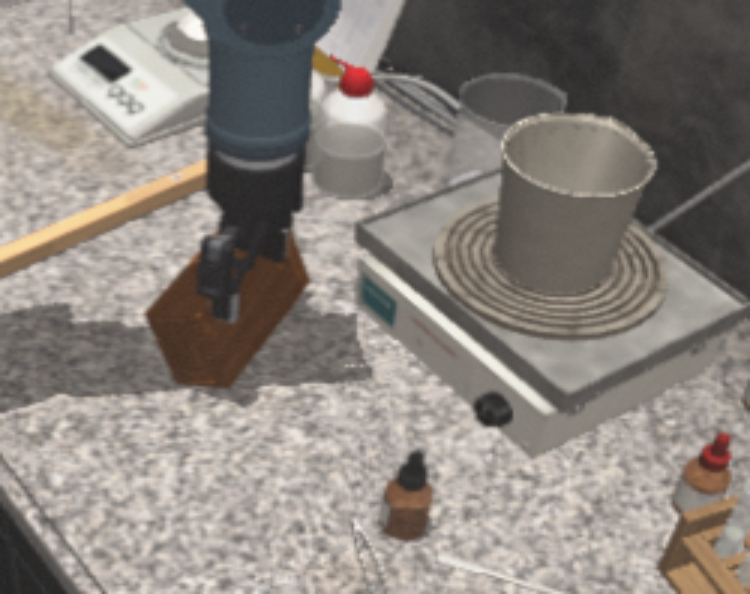

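The box is tipping nicely (its lower end at about 200,385 stays on the bench, and the top leans toward the strip). I'll keep going.

Call:
jog_arm(
  series="-0.4 0 0 0 0 0;-0.8 0 0 0 0 0;-1.2 0 0 0 0 0;-1.6 0 0 0 0 0;-2.0 0 0 0 0 0;-2.4 0 0 0 0 0;-2.6 0 0 0 0 0;-2.6 0 0 0 0 0;-2.6 0 0 0 0 0",
)

```text
time: 5.0
tool_pos: [0.5547, -0.0986, 0.0908]
orientation: [-90.0, 0.0, -59.9]
ft_force: [-0.5, -0.1, -0.3]
width: 0.0858
```

```bash
python3 -c "
from h import *
plan((.5924,-.166,.079,-60))
p,d=grab_frame('scene');cv2.imwrite('pics/s4.png',cv2.resize(p[80:300,200:450],None,fx=3,fy=2.7))
"
```

```text
t 5.0 pos [ 0.5547 -0.0986  0.0908] rpy [-9.003e+01  1.000e-02 -5.993e+01] F [-0.5 -0.1 -0.3]
[ 7.72  1.18 -0.11] [ 0.   0.1 -0. ]
```

View pics/s4.png

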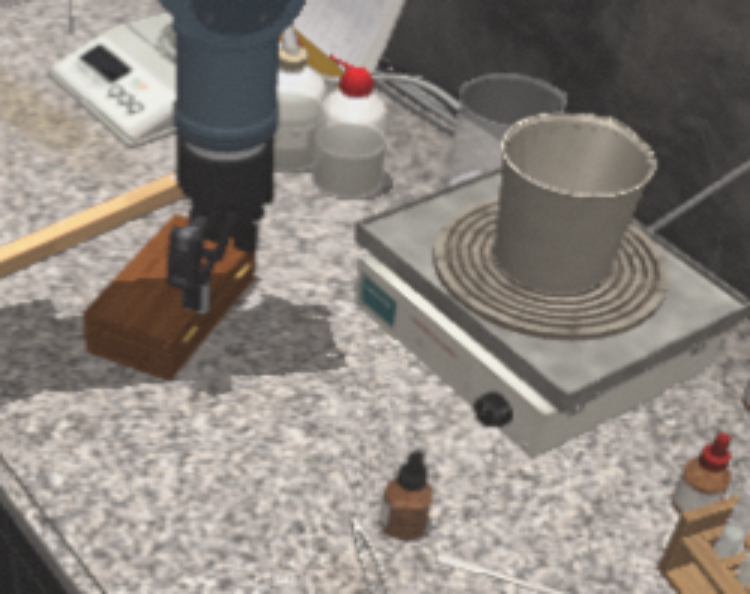

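The box has fallen flat, lid and hinges up (hinges at 190,330 and 243,270). I'll back off and measure.

Call:
jog_arm(
  series="1 -2 0 0 0 0;3 -5 0 0 0 0;6 -8 0 0 0 0;8 -10 0 0 0 0;8 -10 0 0 0 0;8 -10 0 0 0 0",
)

```text
time: 5.65
tool_pos: [0.5946, -0.168, 0.1906]
orientation: [-90.0, 0.0, -60.0]
ft_force: [-0.1, 1.1, -1.4]
width: 0.0851
```

```bash
cat >> h.py <<'E'
def boxmeas(pre,c0=190,c1=310,r0=105,r1=235):
    p,d=grab_frame('top');cv2.imwrite(f'pics/{pre}t.png',p);P=cloud(calibration('top'),d)
    hsv=cv2.cvtColor(p,cv2.COLOR_BGR2HSV)
    m=(hsv[...,1]>90)&(P[...,2]>.047)&(P[...,2]<.065)
    m[:,:c0]=0;m[:,c1:]=0;m[:r0]=0;m[r1:]=0
    X=P[m];print('n',len(X),cv2.minAreaRect((X[:,:2]*1000).astype(np.float32)))
    return p
E
python3 -c "
from h import *
s=observe();q=(np.array(s['tool_pos']),s['orientation']);print(q)
p,d=grab_frame('wrist');cv2.imwrite('pics/w5.png',p)
c=dict(calibration('wrist'));T=np.eye(4);T[:3,:3]=Ro.from_euler('xyz',q[1],degrees=True).as_matrix();T[:3,3]=q[0]
c['extrinsics']=T@np.array(c['T_tool_cam']);P=cloud(c,d);hsv=cv2.cvtColor(p,cv2.COLOR_BGR2HSV)
m=(abs(P[...,2]-.055)<.006)&(hsv[...,1]>90);X=P[m];print('wrist',len(X),np.median(X[:,2]),cv2.minAreaRect((X[:,:2]*1000).astype(np.float32)))
boxmeas('a')
"
```

```text
(array([ 0.59460334, -0.16801876,  0.19058006]), array([-9.00209413e+01,  2.59221641e-02, -5.99841873e+01]))
wrist 15301 0.05521764754779385 ((616.36767578125, -165.4293670654297), (164.76644897460938, 293.64178466796875), 30.36055564880371)
n 467 ((585.2330932617188, -16.8553466796875), (63.2960205078125, 81.19378662109375), 30.248531341552734)
```

View pics/at.png

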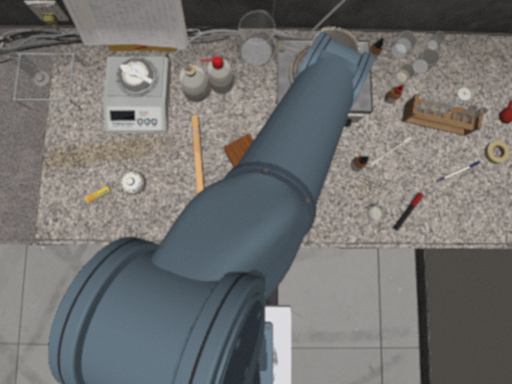

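View pics/w5.png

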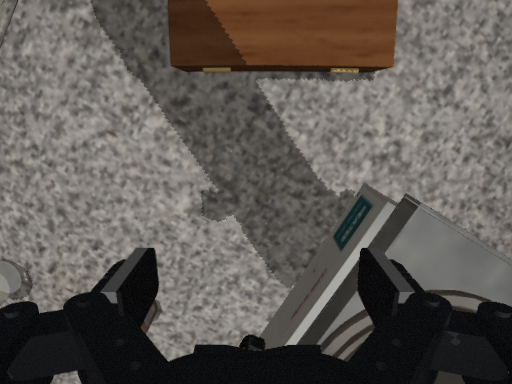

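```bash
cat >> h.py <<'E'
def wristbox(pre,rmax):
    s=observe();p,d=grab_frame('wrist');cv2.imwrite(f'pics/{pre}w.png',p)
    c=dict(calibration('wrist'));T=np.eye(4);T[:3,:3]=Ro.from_euler('xyz',s['orientation'],degrees=True).as_matrix();T[:3,3]=s['tool_pos']
    c['extrinsics']=T@np.array(c['T_tool_cam']);P=cloud(c,d);hsv=cv2.cvtColor(p,cv2.COLOR_BGR2HSV)
    m=(abs(P[...,2]-.055)<.006)&(hsv[...,1]>80);m[rmax:]=0;X=P[m]
    r=cv2.minAreaRect((X[:,:2]*1000).astype(np.float32));print('wrist',len(X),np.median(X[:,2]),r);print(cv2.boxPoints(r))
    return P,p
E
python3 -c "
from h import *
wristbox('b',80)
"
```

```text
wrist 15717 0.0552369488449993 ((553.5377197265625, -58.139427185058594), (165.01158142089844, 48.52608871459961), 30.48337173461914)
[[ 470.1278    -79.084335]
 [ 494.7445   -120.90297 ]
 [ 636.94763   -37.19452 ]
 [ 612.33093     4.624115]]
```

```bash
cat >> h.py <<'E'
th=np.radians(5.96);U=np.array([np.cos(th),np.sin(th)]);V=np.array([-np.sin(th),np.cos(th)]);S0=np.array([.5372,.1059])
def sw(u,v): return tuple(S0+u*U+v*V)
def ws(p): d=np.array(p)[:2]-S0;return d@U,d@V
E
python3 -c "
from h import *
plan((*sw(-.003,-.25),.19,-84.04),(*sw(-.003,-.25),.028,-84.04))"
```

```text
t 5.8 pos [ 0.5938 -0.1664  0.1894] rpy [-90.12   0.15 -59.87] F [0.  0.1 0.7]
[-3.71 -0.05 -1.74] [ 0.1 24.2 -0.1]
[-3.67 16.15 -1.7 ] [ 0.1 24.2 -0.1]
```

Call:
jog_arm(
  series="-2 0 -1 0 8 0;-3.7 0 -1.7 0 16 0;-3.7 0 -1.7 0 24.2 0;-3.7 3 -1.7 0 24.2 0;-3.7 7 -1.7 0 24.2 0;-3.7 11 -1.7 0 24.2 0;-3.7 14.5 -1.7 0 24.2 0;-3.7 16.1 -1.7 0 24.2 0;-3.7 16.1 -1.7 0 24.2 0;-3.7 16.1 -1.7 0 24.2 0",
)

```text
time: 6.8
tool_pos: [0.5605, -0.1429, 0.0293]
orientation: [-90.1, 0.1, -84.1]
ft_force: [-0.6, 0.3, -0.2]
width: 0.0856
```

```bash
python3 -c "
from h import *
plan((*sw(-.003,-.25),.028,-84.04));print(ws(observe()['tool_pos']))
p,d=grab_frame('scene');cv2.imwrite('pics/s6.png',cv2.resize(p[80:300,200:450],None,fx=3,fy=2.7))
"
```

```text
t 6.8 pos [ 0.5605 -0.1429  0.0293] rpy [-9.013e+01  7.000e-02 -8.406e+01] F [-0.6  0.3 -0.2]
[ 0.01  0.14 -0.04] [ 0.1 -0.  -0.1]
(np.float64(-0.002632262472627158), np.float64(-0.24986018119053338))
```

View pics/s6.png

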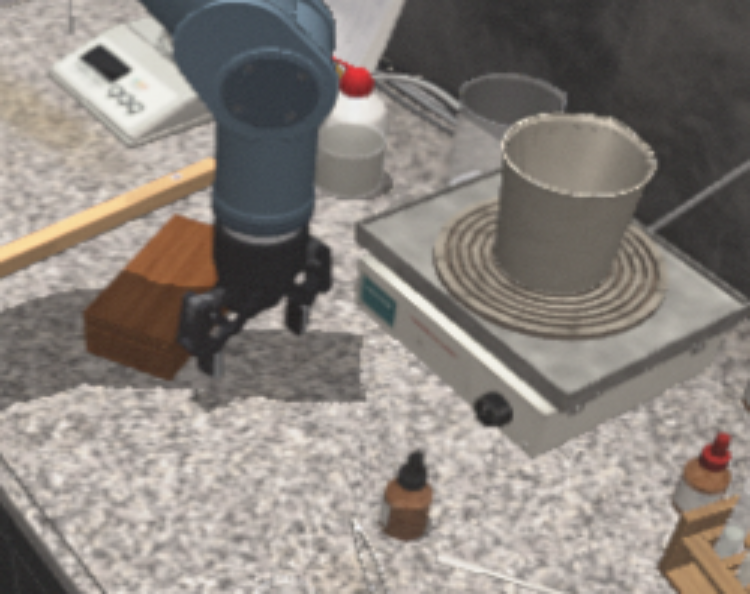

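Both fingers are behind the hinge side; the near one (205,350) faces the near end of the box. I'll push 9 cm along the strip normal.

Call:
jog_arm(
  series="-0.6 0.1 0 0 0 0;-1.2 0.1 0 0 0 0;-1.8 0.1 0 0 0 0;-2.3 0.1 0 0 0 0;-2.8 0.1 0 0 0 0;-3.3 0.1 0 0 0 0;-3.8 0.1 0 0 0 0;-4.3 0.1 0 0 0 0;-4.8 0.1 0 0 0 0;-5.3 0.1 0 0 0 0;-5.8 0.1 0 0 0 0;-6.3 0.1 0 0 0 0;-6.8 0.1 0 0 0 0;-7.3 0.1 0 0 0 0;-7.8 0.1 0 0 0 0;-8.3 0.1 0 0 0 0;-8.7 0.1 0 0 0 0;-9 0.1 0 0 0 0;-9 0.1 0 0 0 0",
)

```text
time: 8.75
tool_pos: [0.5518, -0.0526, 0.029]
orientation: [-90.0, 0.1, -84.0]
ft_force: [0.2, 0.0, 0.6]
width: 0.0856
```

```bash
python3 -c "
from h import *
plan((*sw(-.003,-.106),.028,-84.04));print(ws(observe()['tool_pos']))
P,p=wristbox('c',384)
p,d=grab_frame('scene');cv2.imwrite('pics/s7.png',cv2.resize(p[80:300,150:450],None,fx=2.6,fy=2.6))
"
```

```text
t 8.75 pos [ 0.5518 -0.0526  0.029 ] rpy [-9.005e+01  9.000e-02 -8.403e+01] F [0.2 0.  0.6]
[-5.31  0.11 -0.11] [ 0.   0.  -0.1]
(np.float64(-0.0018863976726282855), np.float64(-0.15914756481883766))
wrist 134420 0.05523190183104116 ((551.2110595703125, 3.1018829345703125), (162.70362854003906, 85.54623413085938), 8.431730270385742)
[[464.4667    33.48399 ]
 [477.0104   -51.1376  ]
 [637.95544  -27.280224]
 [625.41174   57.341366]]
```

View pics/s7.png

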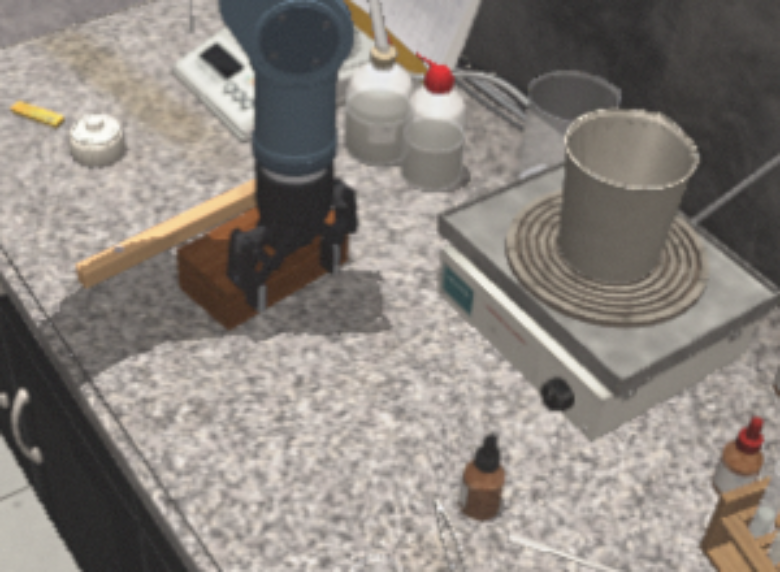

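View pics/cw.png

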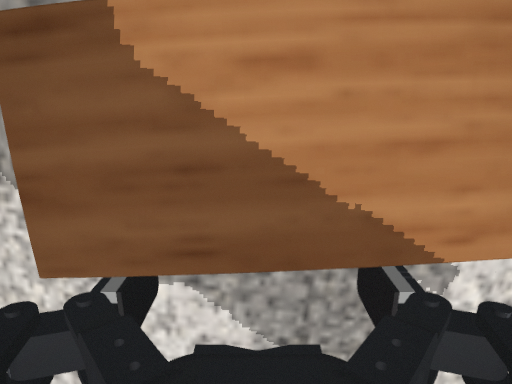

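The box is nearly square now (8.4° against the strip's 6.0°), centred on the strip and still 5 cm short of it. I'll push on, slowing near contact.

Call:
jog_arm(
  series="-0.5 0.1 0 0 0 0;-1 0.1 0 0 0 0;-1.5 0.1 0 0 0 0;-2 0.1 0 0 0 0;-2.5 0.1 0 0 0 0;-3 0.1 0 0 0 0;-3.5 0.1 0 0 0 0;-4 0.1 0 0 0 0;-4.3 0.1 0 0 0 0;-4.6 0.1 0 0 0 0;-4.8 0.1 0 0 0 0;-5 0.1 0 0 0 0;-5.2 0.1 0 0 0 0;-5.3 0.1 0 0 0 0;-5.3 0.1 0 0 0 0",
)

```text
time: 10.35
tool_pos: [0.5466, 0.0002, 0.0282]
orientation: [-90.0, 0.1, -84.0]
ft_force: [0.1, -2.0, 1.9]
width: 0.0855
```

```bash
python3 -c "
from h import *
plan((*sw(-.003,-.106),.028,-84.04));print(ws(observe()['tool_pos']))
P,p=wristbox('d',384)
"
```

```text
t 10.35 pos [5.466e-01 2.000e-04 2.820e-02] rpy [-90.02   0.1  -84.05] F [ 0.1 -2.   1.9]
[-0.02  0.02 -0.14] [ 0.  -0.  -0.1]
(np.float64(-0.0016294374090363136), np.float64(-0.10615197724511863))
wrist 138460 0.055242994500228765 ((548.0348510742188, 52.256351470947266), (165.102294921875, 88.24703216552734), 5.9438157081604)
[[ 4.61358337e+02  8.75942230e+01]
 [ 4.70496643e+02 -1.78385735e-01]
 [ 6.34711365e+02  1.69184799e+01]
 [ 6.25573059e+02  1.04691086e+02]]
```

View pics/dw.png

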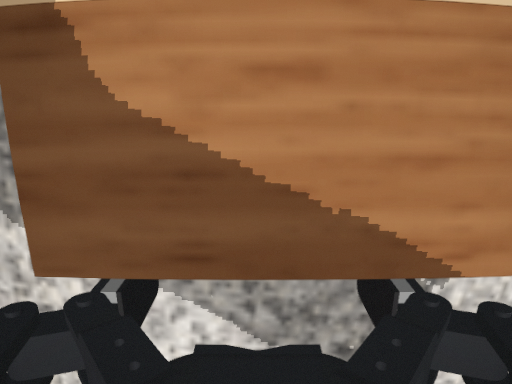

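Angle matches the strip. I'll press a few millimetres more and watch the force to be sure it touches.

Call:
jog_arm(
  series="-0.1 0 0 0 0 0;-0.2 0 0 0 0 0;-0.2 0 0 0 0 0;-0.2 0 0 0 0 0",
)

```text
time: 10.8
tool_pos: [0.5464, 0.0022, 0.0282]
orientation: [-90.0, 0.1, -84.0]
ft_force: [-0.0, -2.9, 0.9]
width: 0.0852
```

Call:
jog_arm(
  series="-0.1 0 0 0 0 0;-0.2 0 0 0 0 0;-0.2 0 0 0 0 0;-0.2 0 0 0 0 0",
)

```text
time: 11.2
tool_pos: [0.5464, 0.0025, 0.0282]
orientation: [-90.0, -0.0, -84.1]
ft_force: [0.6, -7.0, -0.4]
width: 0.0852
```

Call:
jog_arm(
  series="-0.1 0 0 0 0 0;-0.3 0 0 0 0 0;-0.3 0 0 0 0 0;-0.3 0 0 0 0 0",
)

```text
time: 11.6
tool_pos: [0.5464, 0.0024, 0.0284]
orientation: [-89.9, -0.2, -84.1]
ft_force: [0.8, -9.5, 0.4]
width: 0.0851
```

The box is now hard against the strip: the tool stalls as the force climbs to 9.5 N. I'll retreat and check.

Call:
jog_arm(
  series="1 0 0 0 0 0;3 0 0 0 0 0;5 -1 0 0 0 0;6 -5 0 0 0 0;6 -9 0 0 0 0;6 -13 0 0 0 0;6 -17 0 0 0 0;6 -20 0 0 0 0;6 -20 0 0 0 0;6 -20 0 0 0 0",
)

```text
time: 12.6
tool_pos: [0.5523, -0.0564, 0.2294]
orientation: [-89.9, -0.2, -84.1]
ft_force: [-0.5, 0.6, -1.3]
width: 0.0858
```

```bash
python3 -c "
from h import *
np.set_printoptions(precision=4,suppress=True)
P,p=wristbox('e',384)
hsv=cv2.cvtColor(p,cv2.COLOR_BGR2HSV)
m=(abs(P[...,2]-.024)<.005)&(hsv[...,1]>60);X=P[m];r=cv2.minAreaRect((X[:,:2]*1000).astype(np.float32));print('strip',len(X),r)
p,d=grab_frame('scene');cv2.imwrite('pics/s8.png',cv2.resize(p[80:300,100:400],None,fx=2.6,fy=2.6))
Q=cloud(calibration('scene'),d);h=cv2.cvtColor(p,cv2.COLOR_BGR2HSV)
m=(abs(Q[...,2]-.055)<.005)&(h[...,1]>90)&(abs(Q[...,0]-.55)<.12)&(abs(Q[...,1]-.05)<.09)
r=cv2.minAreaRect((Q[m][:,:2]*1000).astype(np.float32));print('scene box',m.sum(),r,ws(np.array(r[0])/1000))
"
```

```text
wrist 19169 0.05524652127294677 ((570.0553588867188, -69.11746215820312), (169.3204803466797, 335.72198486328125), 9.72192668914795)
[[ 458.2648   82.0366]
 [ 514.957  -248.8641]
 [ 681.8459 -220.2715]
 [ 625.1537  110.6292]]
strip 732 ((538.347412109375, 99.15559387207031), (318.644287109375, 5.060513973236084), 5.862618923187256)
scene box 1240 ((546.703125, 55.14865493774414), (167.51483154296875, 88.88324737548828), 5.8650431632995605) (np.float64(0.004182035280013226), np.float64(-0.05146376386653536))
```

View pics/s8.png

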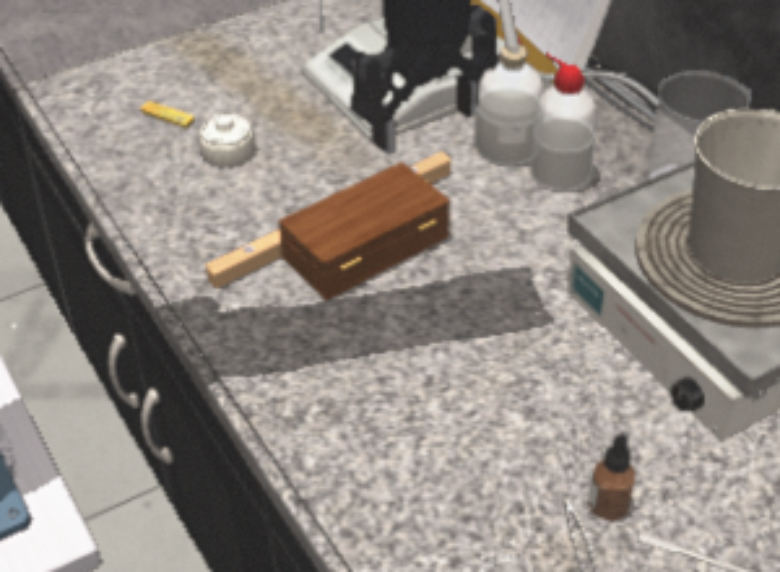

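View pics/ew.png

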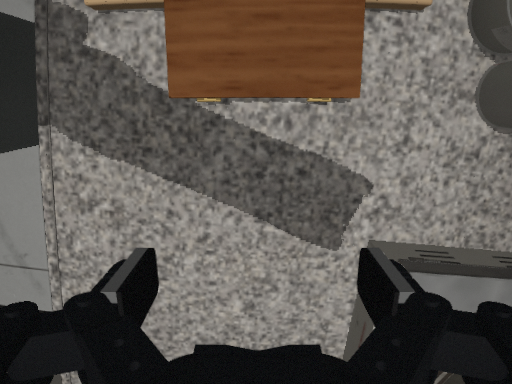

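```bash
python3 -c "
from h import *
print(hand_in())"
```

```text
the job is handed in; nothing more can be done
None
```

The box was tipped onto its base, pushed flush against the strip, and the job was handed in at about 13 s; no verdict was reported.

I tipped it with the open fingers high on the lid face. It fell flat with the lid up, and the tipping edge stayed on the bench as far as the pictures showed. I then pushed on the hinge side with both fingers lined up with the strip, which squared the box and slid it in. At the strip the tool stalled and the force rose to 9.5 N. I then drew the arm back clear.

**Last checks:**
- **Position:** the scene camera puts the box centre at x = +4 mm, y = −51.5 mm in the strip's frame. The allowed ranges are ±80 mm and −59 to −45 mm.
- **Angle and height:** the box stands at 5.87° against the strip's 5.86 to 5.96°. Its top is at 55 mm, so it lies flat.
- **Bystanders:** the timer and dropper look untouched in the last picture. The beaker was outside that picture's crop, but the fingers' path stayed well away from it. I did not re-measure the positions of any of the three.

**Checks that failed or disagreed:**
- The last automatic wrist-camera fit of the box was spoiled because the mask took in other brown or orange pixels. I disregarded it; the wrist picture itself shows the box square against the strip.
- The scene-camera outline came out 2 to 4 mm larger than the real box, which is within the calibration error.

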